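# Find the pocket and lock an electrode-arm anchor in the bench rail

## Robot

A 6-joint arm with a two-finger parallel gripper is mounted at the origin on the work surface. World frame = base frame: x ahead of the robot, y to its left, z up, the work surface at z = 0. Lengths are in m, angles in rad, forces in N, time in s.
With the tool pointing down it reaches from about 0.35 to 0.775 m from the base axis. Payload 7.3 kg.
Tool frame: the origin (TCP) lies midway between the tips of the shut fingers; the grasp point (between the pads) lies 19 mm behind it; z points along the fingers, x is the direction in which the jaws open and shut, and the axes are right-handed (so a half turn about z gives the same grasp; the last joint's range is limited). The gripper opens to 92 mm and grips with 3 to 60 N. Pads are 19 mm wide; open, the fingers measure 130 mm over their backs; the gripper's body (75 mm by 190 mm) begins 47 mm behind the grasp point.
Start: joints at [1.13, 0.342, 1.524, -0, 1.275, -0.146], TCP at [0.153, 0.502, 0.193] pointing down, gripper open.
Joint ranges: [-2.53, 2.53], [-0.77, 2.02], [0.04, 2.7], [-1, 4.14], [0.28, 2.66], [-3.11, 3.11]. Speed limits (rad/s): [2.57, 2.57, 3.14, 3.14, 3.14, 3.14].

## Interface

Orientations are given as a unit quaternion [x, y, z, w].
In Python, from workcell import robot gives the robot as it stands. The module is installed in compiled form; this text tells all that it offers. Calls block until the motion is done:
- robot.goto(position, orientation): joint-space move of the TCP to a pose.
- robot.servo_line(position, rotation=None, velocity=0.15, contact_N=None): straight line of the TCP; rotation=None keeps the orientation; velocity is the mean speed in m/s. With contact_N (N) it stops when the force on the tool has changed by that much, and returns True; else False.
- robot.move_joints(angles): joint-space move.
- robot.grip(opening): opening from 0.0 (shut) to 1.0 (fully open); the grip force is fixed at half the most; returns when the fingers have stopped.
- robot.wait(seconds).
- robot.inverse_kinematics(position, orientation): joint angles nearest the present ones, or None.
- robot.capture(name): name is "side" or "top" or "wrist"; returns a dict with "frame" (400x640x3 uint8, red, green, blue), "range_z" (400x640 float32, m along the optical axis (not along the pixel's ray), 0 where there is no reading), "mtx" (3x3 intrinsics, pixels), "k1" (the pictures are not rectified: a ray, as slopes to the right and down, at radius r is drawn at 1 + k1 r^2 times it, then the intrinsics apply), "rvec" (rotation vector, rad) and "tvec" (3), from world to camera coordinates, as OpenCV has them. Camera axes: x right, y down, z forward; pixel columns grow to the right and rows downward; lengths in m; the calibration is good to about 2 mm. A picture is of the moment at which its call begins.
A pose or a line that the arm cannot do raises robot.IKError and nothing moves.
- robot.hand_in(): hands the job in, once; it reports no verdict.
Trained networks look in a picture, given as the dict that the camera call returned (one of the last four; its "shot" number tells which), for a name from the list of things; names that differ only in an ending like _2 or _b are one class to them, and where a whole thing is asked for, a point or a joint stands for the part that bears it (a point fixed in the world has none). Each returns a list of dicts, best first, with "score" (0 to 1); they miss things now and then, are a little off and sometimes report something else, mostly with a low value. They report only what shows in the picture. A call takes as long as a camera call. They do not tell look-alikes from the thing itself.
- robot.spot_in(picture, name): "point" ([row, column] in pixels, amid what is visible of it).
Readings, each from a call of its own:
- robot.current_clock(): time.
- robot.current_joint_positions(): joint angles.
- robot.current_qvel(): joint speeds.
- robot.current_joint_efforts(): joint torques, N m.
- robot.current_ee_pos(): TCP position.
- robot.current_orientation(): TCP orientation.
- robot.current_force(): force on the tool from outside, world axes, zero at the start.
- robot.current_ft_torque(): the same for the moment, N m.
- robot.current_gripper_width(): opening from 0.0 (shut) to 1.0 (fully open).
Only numpy, scipy, OpenCV 4.12 (cv2) and the standard library are available. Lean on these libraries where they do the work, as an engineer would, in place of code of your own. Each camera call takes 0.05 s, during which the arm holds its last target.

## Task

Take the blue-winged anchor out of its white parking block and drop its oblong foot lengthwise into the slot of the aluminium rail, in the half away from the yellow end. Slide it along the slot towards the yellow end until you feel it meet the key in the slot, press it down on its spring until the collar meets the rail, twist it a quarter turn either way, and let it spring up locked under the lips; then let go. Work gently, never pushing hard on the rail, and leave the glassware and the screwdriver on the bench undisturbed.

Things in the scene. Friction and masses are not known exactly. Their poses are not given: they have to be found in the camera images.
- anchor_grip (a point): Middle of the upright blue wing on the anchor's axis, 44 mm above the foot's bottom. Wing: 30 mm long (x), 14 mm thick (y), 44 mm high, up to 66 mm above the foot's bottom; z up. Grip it across its thickness in its upper half: fingertips at about 36 mm above the foot's bottom stay clear of collar and rail.
- anchor: The 140 g anchor; origin at the foot's bottom centre. Foot, in line with the wing: 30 mm (x) by 14 mm (y), 8 mm high, lowest 3 mm narrowed to 26 x 10 mm; above it a 12 mm stem; round dark collar 36 mm wide, 6 mm thick, its underside 16 mm above the foot's bottom; then the wing. Same either way round. Starts upright in the parking block, collar on the block's top.
- park: White plastic parking block, fixed, 75 x 60 x 26 mm high, with a hole 35 x 19 mm in its middle, long side along its x. Origin at the centre of its underside on the bench.
- rail_top (a point): Middle of the fixed aluminium rail's top on the slot's centre line; x along the slot to the yellow end, y across, z up. Rail 260 mm long, 50 wide, 30 high, closed end caps (12 mm, +x yellow, -x black). Slot 17 mm wide, lips 6 mm thick. Below the lips the foot can turn only in one hidden pocket, with its bottom 14 to 16 mm below the rail's top (at 16 the collar meets the rail).
- strip_top (a point): Middle of the top of the black sprung strip in the channel, 10 mm below the rail's top when free. The dropped foot rests on it, still between the lips: it can slide but not turn. It yields from 3 N and 0.7 N more per mm (6 N at 4 mm, 7.4 N at 6 mm). Turned across and let go, the foot is lifted against the lips and clamped, its bottom 14 mm below the rail's top.
- rail: The same rail, origin at the centre of its underside, same axes. Hidden pocket: its centre lies anywhere 0 to 50 mm from the rail's middle towards +x, different each time. A small black key in the slot (from 1 mm below the rail's top to just below the lips) stops the foot's end, slid in +x on its spring, when the anchor's axis is at the pocket's centre; the pocket forgives 1 to 2 mm.
- beaker: Glass beaker 70 mm wide, 90 mm high, origin under its centre. Leave alone.
- washbottle: White bottle with red cap, 60 mm wide, 150 mm high, origin under its centre. Leave alone.
- jar: Amber jar with black cap, 60 mm wide, 75 mm high, origin under its centre. Leave alone.
- dish: White ceramic dish 90 mm wide, 20 mm high, origin under its centre. Leave alone.
- driver: Screwdriver with green handle, 180 mm long, lying on the bench, origin under its middle. Leave alone.
There are look-alikes about, which are no part of the job. There is more than one size of the anchor; the job needs the middle-sized.

How it is judged:
By the outcome, as a careful person would: the job done as asked, in the order asked, and still so for the second after the job is handed in, with the robot touching nothing.
It also fails if it takes over 58 s, if anything falls off the work surface, if the arm or the gripper's body presses on something with over 40 N, if the wrist force passes 120 N, or if a joint passes its speed limit or range.

## Working session

There is one attempt and no reset: what is moved stays moved. The work goes in short steps, each a Python script; the robot and the scene stay as the last script left them, time stands still between calls to the robot, and variables do not carry over. Pictures are saved under pics/ and viewed, and the job is handed in when it is done.

```bash
mkdir -p pics; cat > h.py <<'E'
import numpy as np, cv2
from workcell import robot
def save(c,name):
    cv2.imwrite('pics/'+name,cv2.cvtColor(c['frame'],cv2.COLOR_RGB2BGR))
def unproj(c,r,col,z=None):
    """pixel -> world; z: range along axis (default depth image) """
    K=c['mtx'];k=c['k1']
    d=np.array([(col-K[0,2])/K[0,0],(r-K[1,2])/K[1,1]])
    u=d.copy()
    for _ in range(20): u=d/(1+k*(u@u))
    R,_=cv2.Rodrigues(np.array(c['rvec'],float)); t=np.array(c['tvec'],float).ravel()
    if z is None: z=c['range_z'][int(round(r)),int(round(col))]
    return R.T@(np.array([u[0],u[1],1])*z-t)
def onplane(c,r,col,h):
    a=unproj(c,r,col,0.0);b=unproj(c,r,col,1.0)
    return a+(b-a)*(h-a[2])/(b[2]-a[2])
def proj(c,p):
    R,_=cv2.Rodrigues(np.array(c['rvec'],float)); q=R@np.array(p)+np.array(c['tvec'],float).ravel()
    u=q[:2]/q[2]; u=u*(1+c['k1']*(u@u)); K=c['mtx']
    return np.array([K[1,1]*u[1]+K[1,2],K[0,0]*u[0]+K[0,2]])
def cloud(c):
    K=c['mtx'];k=c['k1'];Z=c['range_z'];H,W=Z.shape
    jj,ii=np.meshgrid(np.arange(W),np.arange(H))
    d=np.stack([(jj-K[0,2])/K[0,0],(ii-K[1,2])/K[1,1]],-1);u=d.copy()
    for _ in range(20): u=d/(1+k*(u**2).sum(-1,keepdims=True))
    P=np.concatenate([u,np.ones((H,W,1))],-1)*Z[...,None]
    R,_=cv2.Rodrigues(np.array(c['rvec'],float))
    return (P-np.array(c['tvec'],float).ravel())@R
E
python3 - <<'E'
from h import *
for n in ['top','side','wrist']:
    c=robot.capture(n); save(c,n+'0.png'); np.savez(n+'0.npz',**c); print(n,c['mtx'].tolist(),c['k1'],c['tvec'])
    if n!='wrist' or 1:
        for nm in ['anchor_grip','anchor','park','rail','rail_top']:
            for d in robot.spot_in(c,nm)[:5]:
                p=d['point']; print(nm,d['score'],p,unproj(c,*p))
print(robot.current_clock(),robot.current_orientation(),robot.current_gripper_width())
E
```

```text
top [[444.90290840683735, 0.0, 320.99412747124063], [0.0, 444.90290840683735, 205.8269238162126], [0.0, 0.0, 1.0]] -0.10853267285050104 [-0.09752594  0.59436688  0.95217381]
anchor_grip 0.93 [286.3, 383.1] [ 0.41850722 -0.2210869   0.08965207]
anchor_grip 0.68 [245.0, 384.3] [ 0.50785527 -0.22597302  0.07605106]
anchor_grip 0.59 [228.4, 422.2] [ 0.54965176 -0.31717374  0.04776288]
anchor 0.7 [289.1, 381.4] [ 0.41237588 -0.22367753  0.04643638]
anchor 0.53 [242.8, 385.9] [ 0.51276528 -0.22956236  0.07574466]
park 0.79 [237.1, 375.9] [ 0.53029536 -0.21394633  0.02761759]
rail 0.96 [221.4, 225.0] [0.56058619 0.13614241 0.02228094]
rail_top 0.92 [225.8, 226.4] [0.55050861 0.13255901 0.02104071]
rail_top 0.21 [157.0, 237.3] [0.7007414  0.10542215 0.07553347]
side [[401.7049397088916, 0.0, 322.654496618884], [0.0, 401.7049397088916, 204.36942274718388], [0.0, 0.0, 1.0]] -0.07629200818800926 [-0.56383415  0.16485793  0.79566936]
anchor_grip 0.88 [285.2, 273.6] [ 0.4065658  -0.25395662  0.0703986 ]
anchor_grip 0.57 [297.9, 358.6] [ 0.54500436 -0.32033032  0.02978306]
anchor_grip 0.56 [267.5, 325.9] [ 0.51941364 -0.23602137  0.03952208]
anchor 0.82 [267.1, 322.1] [ 0.50909778 -0.24038425  0.05101784]
anchor 0.8 [295.1, 357.7] [ 0.54236435 -0.32040522  0.04025088]
anchor 0.72 [286.7, 275.1] [ 0.40844783 -0.25567354  0.06697006]
anchor 0.34 [187.4, 374.4] [ 0.70184204 -0.11188719  0.08390135]
park 0.67 [279.6, 323.7] [ 0.50681797 -0.25186573  0.02706005]
park 0.48 [375.4, 316.9] [ 0.41333193 -0.41702636  0.02269794]
rail 0.67 [169.2, 273.0] [0.54489037 0.12178902 0.03054127]
rail_top 0.64 [172.7, 275.0] [0.54475667 0.10737398 0.02903518]
wrist [[313.8270990919499, 0.0, 319.898872297828], [0.0, 313.8270990919499, 198.64986361547216], [0.0, 0.0, 1.0]] -0.025991637062527412 [-0.5256087  -0.03330737  0.38967536]
0.9 [ 8.03291164e-01  5.95586519e-01  5.38702394e-05 -3.07725808e-05] 1.0014558675527536
```

View pics/top0.png

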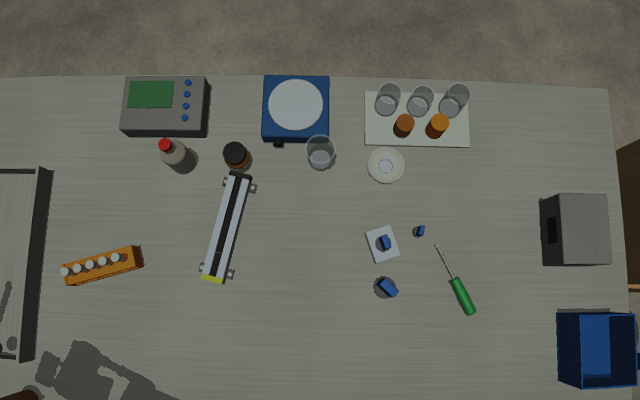

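View pics/side0.png

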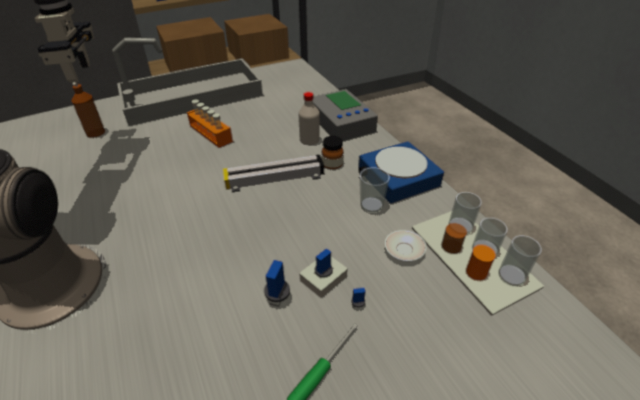

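```bash
cat >> h.py <<'E'
def rect(c,center,rad,zlo,zhi):
    P=cloud(c); m=(c['range_z']>0)&(abs(P[...,2]-(zlo+zhi)/2)<(zhi-zlo)/2)&(np.hypot(P[...,0]-center[0],P[...,1]-center[1])<rad)
    q=P[m]; r=cv2.minAreaRect((q[:,:2]*1000).astype(np.float32)); return r,len(q),np.median(q[:,2])
E
python3 - <<'E'
from h import *
for n in ['top','side']:
    c=dict(np.load(n+'0.npz'))
    c['k1']=float(c['k1'])
    print(n,'park',rect(c,(.515,-.226),.06,.018,.034))
    print(n,'wing',rect(c,(.515,-.226),.05,.05,.09))
    print(n,'rail',rect(c,(.56,.136),.16,.022,.038))
    P=cloud(c); print('table z',np.median(P[...,2][(P[...,0]>.3)&(P[...,0]<.7)&(abs(P[...,1])<.1)]))
c=dict(np.load('top0.npz'))
cv2.imwrite('pics/railzoom.png',cv2.cvtColor(cv2.resize(c['frame'][160:310,160:440],None,fx=2.8,fy=2.8,interpolation=2),4))
E
```

```text
top park (((516.7372436523438, -228.68820190429688), (75.66185760498047, 61.02601623535156), 19.543882369995117), 711, np.float64(0.027211932692946788))
top wing (((516.6045532226562, -228.452392578125), (29.827728271484375, 14.149359703063965), 19.45998191833496), 114, np.float64(0.07625964285406023))
top rail (((559.938232421875, 149.80287170410156), (283.8059997558594, 162.9681854248047), 5.999037265777588), 2113, np.float64(0.030383848423707498))
table z 0.001048675333028539
side park (((515.7820434570312, -230.77975463867188), (77.06866455078125, 61.79319381713867), 18.927871704101562), 792, np.float64(0.026324631628897765))
side wing (((515.645263671875, -231.31149291992188), (31.807973861694336, 14.757153511047363), 20.099599838256836), 218, np.float64(0.07089291885252874))
side rail (((560.0189208984375, 148.41302490234375), (284.7568054199219, 165.02154541015625), 6.155241966247559), 1413, np.float64(0.029941552631132438))
table z 0.000575847712375397
```

View pics/railzoom.png

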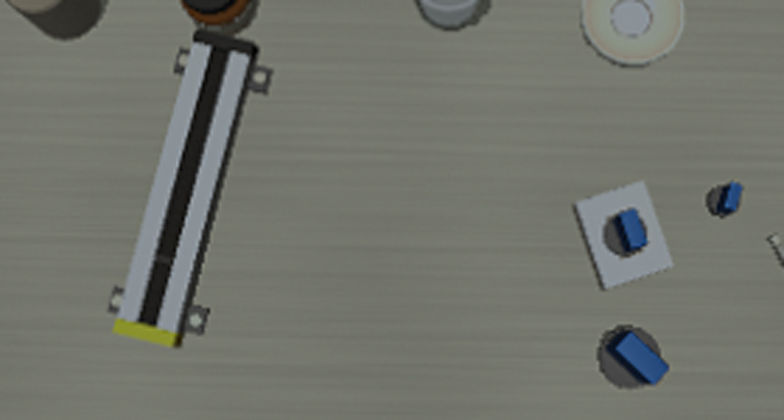

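View pics/wrist0.png

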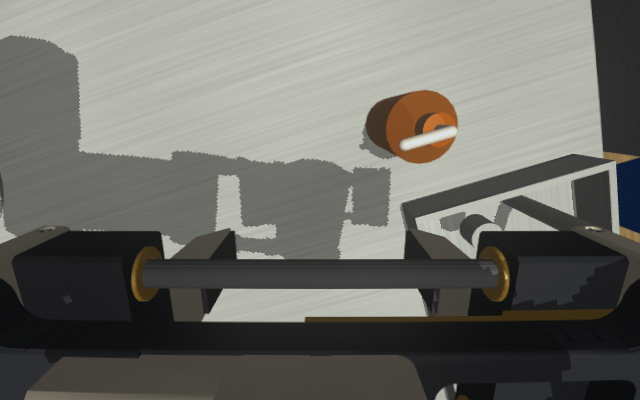

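```bash
python3 - <<'E'
from h import *
for n in ['top','side']:
    c=dict(np.load(n+'0.npz')); P=cloud(c); f=c['frame'].astype(int)
    base=(c['range_z']>0)&(abs(P[...,2]-.030)<.007)&(np.hypot(P[...,0]-.56,P[...,1]-.136)<.16)
    sat=f.max(-1)-f.min(-1)
    al=base&(f.min(-1)>110)&(sat<60)
    ye=base&(f[...,0]-f[...,2]>70)
    k,l=cv2.connectedComponents((al).astype(np.uint8)); 
    q=P[al][:,:2]*1000
    r=cv2.minAreaRect(q.astype(np.float32)); print(n,'al',r,len(q))
    y=P[ye][:,:2]; print('yellow',len(y),y.mean(0) if len(y) else 0)
    # line fit
    m=q.mean(0); u,s,vt=np.linalg.svd(q-m,full_matrices=False); d=vt[0]; d=d*np.sign(-d[0]); e=np.array([-d[1],d[0]])
    a=(q-m)@d;b=(q-m)@e
    print('mean',m,'ang',np.degrees(np.arctan2(d[1],d[0])),np.percentile(a,[0,1,99,100]),np.percentile(b,[0,1,99,100]))
    h,ed=np.histogram(b,bins=np.arange(-32,33,2)); print(list(zip(ed[:-1].astype(int),h)))
    # key candidate: dark pixels in slot along a
    A=((P[...,:2]*1000-m)@d); B=((P[...,:2]*1000-m)@e); S=(abs(B)<4)&(abs(A)<135)&(c['range_z']>0)
    for lo in range(-132,132,6):
        t=S&(A>=lo)&(A<lo+6)
        if t.any(): print(lo,int(f[t].mean()),round(float(np.median(P[...,2][t]))*1,4),end=' | ')
    print()
E
```

```text
top al ((558.5526733398438, 131.33984375), (55.36430740356445, 254.9069061279297), 79.20316314697266) 1397
yellow 96 [0.42895948 0.15902601]
mean [548.79310469 133.71833946] ang 168.02479116985236 [-136.89789607 -116.40608606  114.93364361  117.01625694] [-29.99563124 -24.98814393  24.83489229  26.45320321]
[(np.int64(-32), np.int64(0)), (np.int64(-30), np.int64(1)), (np.int64(-28), np.int64(0)), (np.int64(-26), np.int64(46)), (np.int64(-24), np.int64(82)), (np.int64(-22), np.int64(83)), (np.int64(-20), np.int64(88)), (np.int64(-18), np.int64(89)), (np.int64(-16), np.int64(79)), (np.int64(-14), np.int64(91)), (np.int64(-12), np.int64(87)), (np.int64(-10), np.int64(58)), (np.int64(-8), np.int64(2)), (np.int64(-6), np.int64(0)), (np.int64(-4), np.int64(0)), (np.int64(-2), np.int64(0)), (np.int64(0), np.int64(0)), (np.int64(2), np.int64(0)), (np.int64(4), np.int64(0)), (np.int64(6), np.int64(0)), (np.int64(8), np.int64(34)), (np.int64(10), np.int64(84)), (np.int64(12), np.int64(87)), (np.int64(14), np.int64(85)), (np.int64(16), np.int64(87)), (np.int64(18), np.int64(96)), (np.int64(20),
[... 1612 characters left out ...]
nt64(0)), (np.int64(-2), np.int64(0)), (np.int64(0), np.int64(0)), (np.int64(2), np.int64(0)), (np.int64(4), np.int64(0)), (np.int64(6), np.int64(7)), (np.int64(8), np.int64(34)), (np.int64(10), np.int64(37)), (np.int64(12), np.int64(38)), (np.int64(14), np.int64(38)), (np.int64(16), np.int64(45)), (np.int64(18), np.int64(42)), (np.int64(20), np.int64(43)), (np.int64(22), np.int64(38)), (np.int64(24), np.int64(19)), (np.int64(26), np.int64(2)), (np.int64(28), np.int64(0)), (np.int64(30), np.int64(0))]
-132 23 0.0308 | -126 40 0.0317 | -78 84 0.0238 | -66 106 0.0226 | -24 83 0.024 | 54 45 0.0288 | 60 36 0.0306 | 96 100 0.0241 | 108 78 0.0298 | 114 110 0.0307 | 120 120 0.032 | 126 123 0.0006 |
```

```bash
cat >> h.py <<'E'
def q(deg):
    a=np.radians(deg)/2; return np.array([np.cos(a),np.sin(a),0,0])
E
python3 - <<'E'
from h import *
c=dict(np.load('wrist0.npz')); R,_=cv2.Rodrigues(c['rvec']); cp=-R.T@c['tvec'].ravel()
ee=np.array(robot.current_ee_pos()); th=np.radians(73.1); X=np.array([np.cos(th),np.sin(th),0]);Y=np.array([X[1],-X[0],0])
d=cp-ee; print('cam in tool',d@X,d@Y,-d[2],'fwd',R[2], 'fwd in tool',R[2]@X,R[2]@Y,-R[2][2])
for t in (78,-102,168,-12): print(t,robot.inverse_kinematics([.549,.134,.055],q(t)))
for t in (109.5,-70.5): print(t,robot.inverse_kinematics([.516,-.2297,.046],q(t)))
E
```

```text
cam in tool 0.00042868082018655135 -0.06834066503956437 -0.19241678872917084 fwd [ 0.24812653 -0.07505377 -0.9658158 ] fwd in tool 0.0003184575112610971 0.25922912854708535 0.9658157989479838
78 [ 1.03790780e-01  5.55746253e-01  1.59167870e+00 -4.44089210e-16
  9.94167701e-01 -1.25756604e+00]
-102 [ 1.03790780e-01  5.55746253e-01  1.59167870e+00 -4.44089210e-16
  9.94167701e-01  1.88402662e+00]
168 [ 1.03790780e-01  5.55746253e-01  1.59167870e+00 -4.44089210e-16
  9.94167701e-01 -2.82836236e+00]
-12 [ 1.03790780e-01  5.55746253e-01  1.59167870e+00 -4.44089210e-16
  9.94167701e-01  3.13230291e-01]
109.5 [-5.54498555e-01  5.66987421e-01  1.60100396e+00 -4.44089210e-16
  9.73601273e-01 -2.46563409e+00]
-70.5 [-5.54498555e-01  5.66987421e-01  1.60100396e+00 -4.44089210e-16
  9.73601273e-01  6.75958567e-01]
```

```bash
python3 - <<'E'
from h import *
robot.goto([.46,.152,.22],q(78)); print(robot.current_clock())
c=robot.capture('wrist'); save(c,'w1.png'); np.savez('w1.npz',**c)
robot.grip(0.5)
robot.goto([.43,-.20,.20],q(-70.5)+0); print(robot.current_clock())
c=robot.capture('wrist'); save(c,'w2.png'); np.savez('w2.npz',**c)
print(rect(c,(.516,-.229),.06,.018,.034),rect(c,(.516,-.229),.05,.05,.09))
E
```

```text
2.6083
5.1583
(((518.1106567382812, -228.96080017089844), (74.71966552734375, 60.60594940185547), 19.17261505126953), 3078, np.float64(0.026631863553730158)) (((518.331298828125, -228.7778778076172), (29.68195152282715, 14.407238960266113), 18.700902938842773), 549, np.float64(0.07610299320716096))
```

View pics/w1.png

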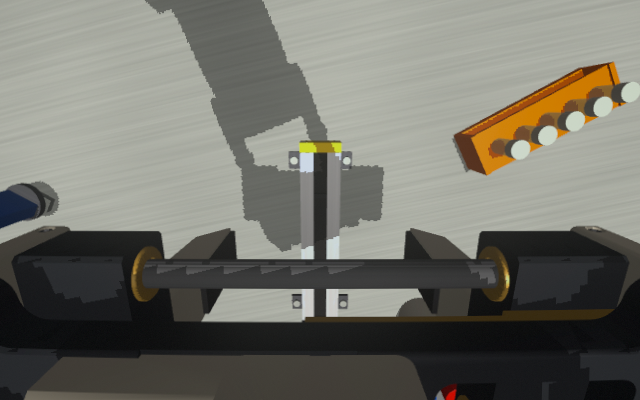

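View pics/w2.png

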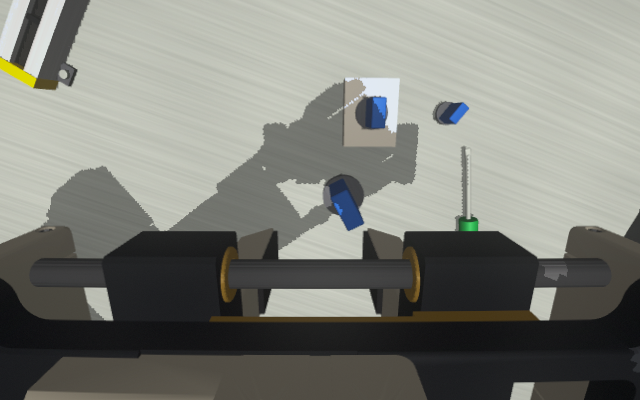

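```bash
python3 - <<'E'
from h import *
d=np.array([np.cos(np.radians(168)),np.sin(np.radians(168))]); e=np.array([-d[1],d[0]]); m=np.array([549.5,133.6])
for n in ['top0','w1','w2']:
    c=dict(np.load(n+'.npz')); P=cloud(c); f=c['frame'].astype(int)
    A=((P[...,:2]*1000-m)@d); B=((P[...,:2]*1000-m)@e)
    base=(c['range_z']>0)&(abs(P[...,2]-.030)<.005)&(abs(A)<140)&(abs(B)<32)
    print(n,base.sum(),np.median(P[...,2][base]))
    for lo in range(-120,140,20):
        t=base&(A>=lo)&(A<lo+20); b=B[t]
        if t.sum()<20: continue
        neg=b[b<-5];pos=b[b>5]
        print(lo,t.sum(),'outer %.1f %.1f inner %.1f %.1f'%(np.percentile(b,1),np.percentile(b,99),np.percentile(neg,99) if len(neg) else 0,np.percentile(pos,1) if len(pos) else 0))
    S=base&(abs(B)<5)&(f.max(-1)<90)&(abs(A)<110); print('key A',np.percentile(A[S],[0,5,50,95,100]) if S.any() else None,S.sum()); print('A range',np.percentile(A[base],[0.5,99.5]))
E
```

```text
top0 1815 0.030647919589136884
-120 131 outer -24.6 26.0 inner -6.6 8.3
-100 129 outer -24.4 26.3 inner -7.8 8.0
-80 125 outer -24.6 26.1 inner -7.7 9.3
-60 133 outer -24.4 26.0 inner -7.0 9.7
-40 130 outer -24.3 26.1 inner -7.5 9.3
-20 138 outer -25.0 25.6 inner -7.8 8.8
0 132 outer -24.5 25.0 inner -8.7 9.0
20 133 outer -25.2 25.6 inner -8.3 8.8
40 136 outer -25.3 25.3 inner -8.7 8.8
60 148 outer -24.9 25.2 inner -6.2 5.8
80 126 outer -23.7 25.1 inner -8.7 8.3
100 140 outer -23.4 24.9 inner -6.4 7.1
120 100 outer -24.6 25.1 inner -5.6 5.2
key A [-84.32635029 -53.39796969  61.21490528  65.09315267  65.57673689] 19
A range [-132.4787839   129.40416476]
w1 3935 0.030615608718378925
-120 219 outer -24.5 24.6 inner -9.1 9.1
-100 297 outer -24.3 24.3 inner -9.0 9.0
-80 168 outer -24.1 25.4 inner -8.9 8.9
-40 78 outer -24.5 24.6 inner -8.6 9.9
-20 350 outer -24.4 24.4 inner -8.5 9.8
0 365 outer -24.1 24.1 inner -8.4 9.7
20 378 outer -23.8 25.0 inner -8.4 9.5
40 412 outer -24.8 24.7 inner -8.4 9.4
60 440 outer -24.5 24.3 inner -5.7 5.6
80 414 outer -24.2 24.1 inner -9.3 9.1
100 513 outer -25.0 24.7 inner -5.5 5.4
120 298 outer -24.7 24.6 inner -5.5 5.3
key A [59.07612662 59.24232424 62.14450224 64.57969066 64.69429088] 39
A range [-113.13705545  128.24733786]
w2 3473 0.03056223641936931
20 232 outer 8.6 26.1 inner 0.0 8.6
40 668 outer -23.4 25.5 inner -5.9 6.9
60 817 outer -25.1 25.6 inner -7.0 6.1
80 737 outer -25.6 25.4 inner -7.6 7.3
100 725 outer -23.2 25.4 inner -5.3 6.3
120 294 outer -16.1 25.6 inner -5.1 5.5
key A [57.43943819 57.68243496 60.65042015 63.73940575 64.49933859] 66
A range [ 27.42731835 127.26072374]
```

```bash
python3 - <<'E'
from h import *
o=q(-70.8)
robot.goto([.5169,-.2293,.13],o)
print(robot.servo_line([.5169,-.2293,.047],velocity=.08,contact_N=6), robot.current_ee_pos(), robot.current_force())
robot.grip(0.0); print('w',robot.current_gripper_width()*92, robot.current_force(),robot.current_clock())
c=robot.capture('wrist'); save(c,'w3.png')
robot.servo_line([.5169,-.2293,.12],velocity=.08)
print('lifted',robot.current_force(),robot.current_gripper_width()*92,robot.current_clock())
c=robot.capture('side'); save(c,'s3.png')
E
```

```text
False [ 0.51728254 -0.22952276  0.04753068] [-0.02723693  0.61728308 -0.51223907]
w 0.397584395070213 [0.17511897 0.30864342 1.11777676] 7.8
lifted [ 0.18522873  0.06803857 -0.43918085] 0.37856075235523756 8.9167
```

View pics/s3.png

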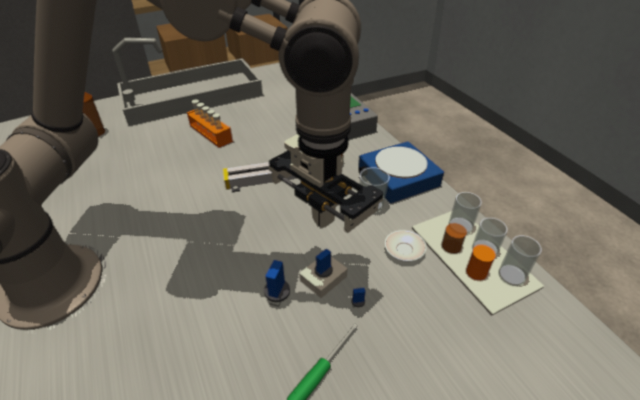

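View pics/w3.png

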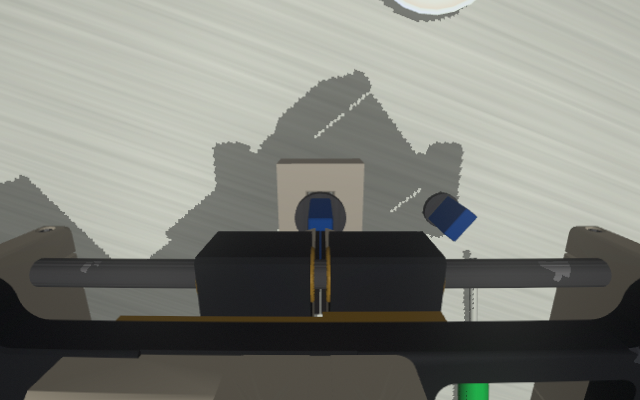

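```bash
python3 - <<'E'
from h import *
print(robot.current_ee_pos(),robot.current_orientation(),robot.current_joint_positions())
c=robot.capture('top'); save(c,'t4.png'); print(rect(c,(.516,-.229),.06,.018,.034),rect(c,(.516,-.229),.03,.05,.09))
c=robot.capture('side'); print(rect(c,(.516,-.229),.06,.018,.034),rect(c,(.516,-.229),.03,.05,.09))
cv2.imwrite('pics/s4.png',cv2.cvtColor(cv2.resize(c['frame'][150:310,230:430],None,fx=3.5,fy=3.5,interpolation=2),4))
E
```

```text
[ 0.51652901 -0.22906289  0.11932445] [ 8.15137478e-01 -5.79267164e-01 -6.65298559e-04  5.10482112e-05] [-5.53023530e-01  4.81621495e-01  1.51825699e+00 -1.72675375e-05
  1.14304858e+00  6.82642700e-01]
(((485.4917297363281, -239.5301513671875), (9.314847946166992, 60.3254280090332), 19.060274124145508), 77, np.float64(0.02675534314081381)) (((0.0, 0.0), (0.0, 0.0), 0.0), 0, np.float64(nan))
(((515.3963012695312, -231.5054931640625), (77.14752197265625, 60.83427429199219), 18.88298988342285), 799, np.float64(0.026301340395110947)) (((515.4427490234375, -231.58773803710938), (31.27725601196289, 15.032121658325195), 19.147756576538086), 217, np.float64(0.07156286305189019))
  return _methods._mean(a, axis=axis, dtype=dtype,
  ret = ret.dtype.type(ret / rcount)
```

View pics/s4.png

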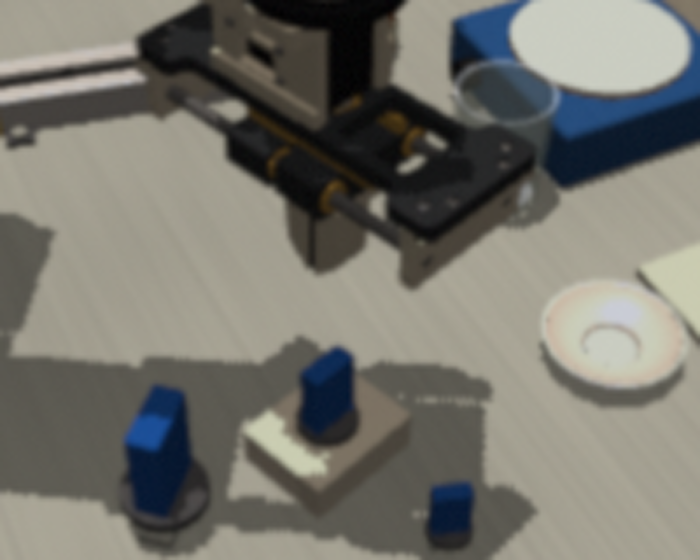

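```bash
python3 - <<'E'
from h import *
c=robot.capture('side'); print('side tcp',proj(c,robot.current_ee_pos()), 'grasp', proj(c,np.array(robot.current_ee_pos())+[0,0,.019]))
w=robot.capture('wrist'); print('wrist tcp',proj(w,robot.current_ee_pos()), proj(w,np.array(robot.current_ee_pos())+[0,0,.05])); save(w,'w5.png')
t=robot.capture('top'); print('top tcp',proj(t,robot.current_ee_pos()))
P=cloud(w); 
for r in range(225,330,8): print(r,[(int(w['range_z'][r,cc]*1000),np.round(P[r,cc],3).tolist()) for cc in (312,326)])
E
```

```text
side tcp [237.23309291 322.98318462] grasp [229.87793226 322.95558934]
wrist tcp [227.20187612 319.67934505] [262.12612666 319.49898589]
top tcp [238.86163803 388.94829089]
225 [(303, [0.484, -0.233, 0.026]), (303, [0.488, -0.245, 0.026])]
233 [(160, [0.527, -0.222, 0.162]), (159, [0.53, -0.228, 0.162])]
241 [(150, [0.527, -0.222, 0.172]), (150, [0.529, -0.228, 0.172])]
249 [(84, [0.55, -0.216, 0.234]), (84, [0.551, -0.219, 0.233])]
257 [(82, [0.549, -0.216, 0.236]), (83, [0.55, -0.22, 0.235])]
265 [(79, [0.548, -0.216, 0.239]), (79, [0.549, -0.22, 0.239])]
273 [(79, [0.546, -0.217, 0.24]), (78, [0.548, -0.22, 0.241])]
281 [(79, [0.545, -0.218, 0.241]), (80, [0.545, -0.221, 0.24])]
289 [(79, [0.543, -0.218, 0.241]), (80, [0.544, -0.222, 0.24])]
297 [(81, [0.54, -0.219, 0.24]), (81, [0.541, -0.223, 0.24])]
305 [(106, [0.524, -0.224, 0.218]), (121, [0.517, -0.232, 0.205])]
313 [(0, [0.584, -0.206, 0.312]), (79, [0.538, -0.224, 0.243])]
321 [(75, [0.538, -0.22, 0.247]), (73, [0.54, -0.223, 0.248])]
329 [(65, [0.542, -0.219, 0.256]), (66, [0.542, -0.222, 0.255])]
```

View pics/w5.png

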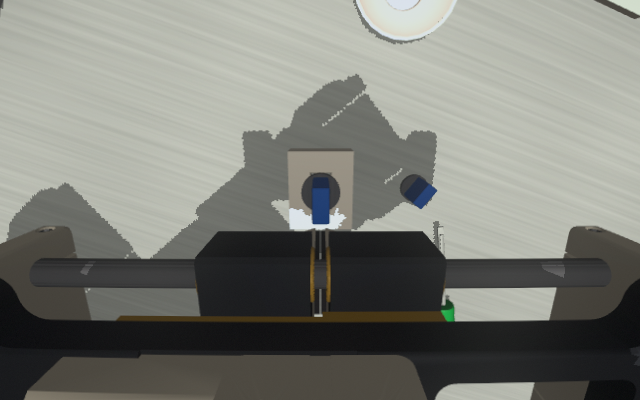

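View pics/t4.png

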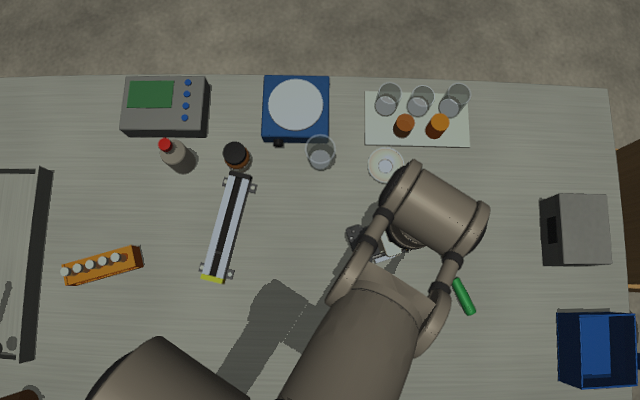

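```bash
python3 - <<'E'
from h import *
c=robot.capture('side'); P=cloud(c)
cv2.imwrite('pics/s6.png',cv2.cvtColor(cv2.resize(c['frame'][190:290,270:390],None,fx=6,fy=6,interpolation=2),4))
print(robot.current_ee_pos(), c['range_z'][237,323])
for r in range(205,250,3): print(r,[np.round(P[r,cc],3).tolist() for cc in (317,320,323,327)])
E
```

```text
[ 0.51681084 -0.22924369  0.11974718] 0.8964905
205 [[0.49, -0.264, 0.236], [0.492, -0.27, 0.241], [0.497, -0.271, 0.239], [0.503, -0.272, 0.238]]
208 [[0.49, -0.263, 0.23], [0.491, -0.271, 0.235], [0.496, -0.271, 0.233], [0.501, -0.277, 0.236]]
211 [[0.505, -0.229, 0.189], [0.492, -0.27, 0.228], [0.497, -0.27, 0.226], [0.513, -0.252, 0.205]]
214 [[0.504, -0.232, 0.185], [0.507, -0.239, 0.189], [0.51, -0.244, 0.193], [0.513, -0.251, 0.197]]
217 [[0.505, -0.231, 0.177], [0.507, -0.238, 0.181], [0.51, -0.243, 0.185], [0.513, -0.251, 0.19]]
220 [[0.505, -0.231, 0.17], [0.507, -0.238, 0.175], [0.509, -0.245, 0.18], [0.514, -0.25, 0.182]]
223 [[0.504, -0.231, 0.162], [0.507, -0.238, 0.168], [0.51, -0.243, 0.171], [0.514, -0.249, 0.174]]
226 [[0.505, -0.229, 0.153], [0.507, -0.238, 0.16], [0.51, -0.244, 0.164], [0.591, -0.099, 0.0]]
229 [[0.565, -0.098, 0.001], [0.572, -0.1, -0.001], [0.577, -0.105, 0.002], [0.587, -0.106, -0.001]]
232 [[0.562, -0.104, -0.002], [0.568, -0.109, 0.0], [0.573, -0.114, 0.002], [0.582, -0.116, -0.0]]
235 [[0.558, -0.114, -0.0], [0.563, -0.119, 0.002], [0.569, -0.122, 0.002], [0.578, -0.124, -0.0]]
238 [[0.554, -0.122, -0.001], [0.56, -0.126, 0.0], [0.566, -0.129, -0.0], [0.573, -0.134, 0.002]]
241 [[0.55, -0.131, 0.0], [0.557, -0.132, -0.002], [0.562, -0.136, -0.001], [0.569, -0.142, 0.002]]
244 [[0.546, -0.138, -0.001], [0.552, -0.142, -0.0], [0.558, -0.144, -0.001], [0.567, -0.147, -0.003]]
247 [[0.542, -0.148, 0.001], [0.547, -0.151, 0.001], [0.554, -0.153, -0.0], [0.561, -0.158, 0.001]]
```

View pics/s6.png

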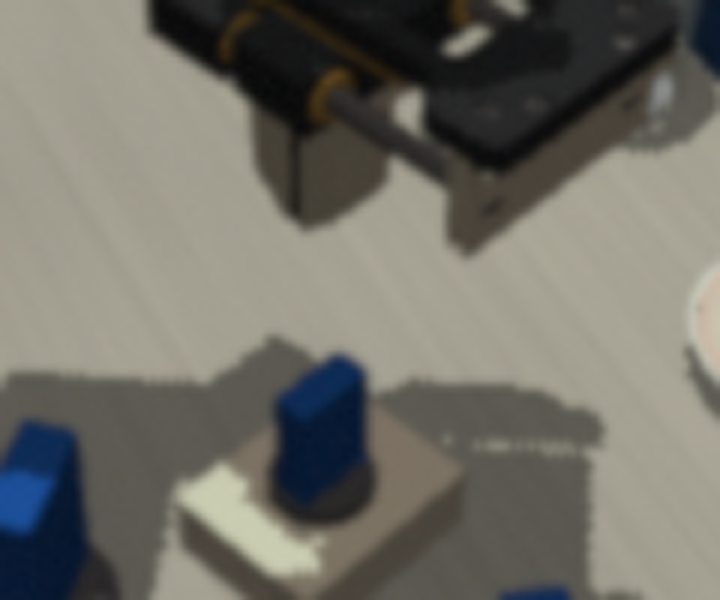

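```bash
python3 - <<'E'
from h import *
c=robot.capture('side'); P=cloud(c)
for r in range(220,236,2): print(r,[np.round(P[r,cc],3).tolist() for cc in (346,348,350,356)])
m=(c['range_z']>0)&(np.hypot(P[...,0]-.55,P[...,1]+.318)<.03)&(P[...,2]>.01); print('small',np.percentile(P[m][:,2],[50,95,100]),P[m].mean(0))
E
```

```text
220 [[0.509, -0.321, 0.245], [0.51, -0.325, 0.248], [0.51, -0.331, 0.253], [0.523, -0.327, 0.245]]
222 [[0.509, -0.322, 0.242], [0.511, -0.325, 0.244], [0.511, -0.329, 0.247], [0.528, -0.318, 0.23]]
224 [[0.509, -0.322, 0.238], [0.511, -0.325, 0.24], [0.515, -0.323, 0.236], [0.529, -0.317, 0.225]]
226 [[0.509, -0.322, 0.233], [0.511, -0.324, 0.235], [0.516, -0.321, 0.23], [0.53, -0.317, 0.22]]
228 [[0.51, -0.322, 0.229], [0.512, -0.323, 0.23], [0.516, -0.323, 0.227], [0.647, -0.134, 0.0]]
230 [[0.51, -0.322, 0.225], [0.512, -0.324, 0.226], [0.516, -0.323, 0.223], [0.644, -0.14, 0.001]]
232 [[0.621, -0.134, -0.001], [0.512, -0.325, 0.222], [0.629, -0.138, -0.001], [0.641, -0.145, -0.0]]
234 [[0.617, -0.142, 0.002], [0.621, -0.144, 0.002], [0.626, -0.145, 0.0], [0.638, -0.15, -0.0]]
small [0.25819378 0.26369318 0.48354512] [ 0.5457476  -0.31244051  0.21057843]
```

The side depth image shows that the finger tips are really about 34 mm higher than the reported TCP (tips at z≈0.154, reported 0.120; the body height agrees). So the first grasp closed above the wing. I'll regrasp with that correction.

```bash
python3 - <<'E'
from h import *
robot.grip(0.5)
x,y=.5169,-.2293
print(robot.servo_line([x,y,.012],velocity=.08,contact_N=6), robot.current_ee_pos(), robot.current_force())
robot.grip(0.0); print('w',robot.current_gripper_width()*92, robot.current_ee_pos(),robot.current_force(),robot.current_clock())
c=robot.capture('side'); save(c,'s7.png')
robot.servo_line([x,y,.10],velocity=.1)
print('lifted',robot.current_force(),robot.current_gripper_width()*92,robot.current_ee_pos(),robot.current_clock())
c=robot.capture('side'); 
cv2.imwrite('pics/s8.png',cv2.cvtColor(cv2.resize(c['frame'][150:310,230:430],None,fx=3.5,fy=3.5,interpolation=2),4))
E
```

```text
False [ 0.51724048 -0.22949333  0.01250782] [ 0.00146008 -0.53457166  0.42263488]
w 13.454527796961829 [ 0.51691406 -0.22934487  0.01204864] [-0.42797083 -0.45389088  1.17130541] 12.3167
lifted [-0.07853875  0.42826336 -1.36186662] 13.713479776615362 [ 0.51644264 -0.22904493  0.09928597] 13.4
```

View pics/s8.png

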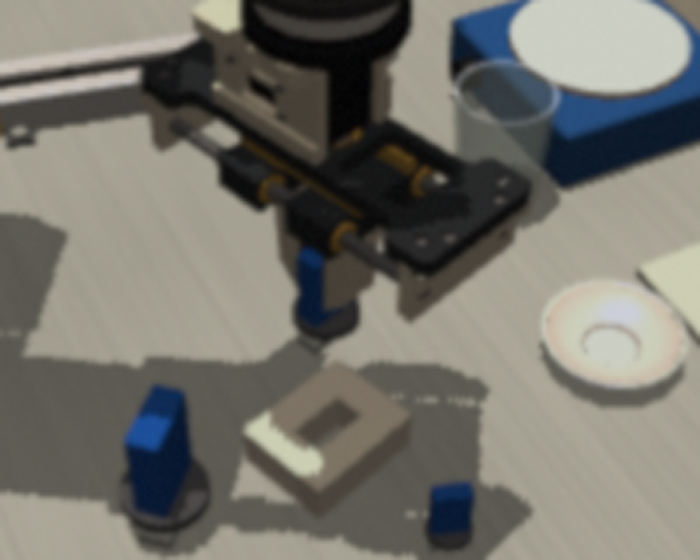

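```bash
python3 - <<'E'
from h import *
x,y=.5964,.1233
robot.goto([x,y,.085],q(-102)); print(robot.current_clock(),robot.current_force())
robot.servo_line([x,y,.045],velocity=.08); print(robot.current_ee_pos(),robot.current_force(),robot.current_gripper_width()*92)
c=robot.capture('side'); save(c,'s9.png')
cv2.imwrite('pics/s9.png',cv2.cvtColor(cv2.resize(c['frame'][100:210,200:360],None,fx=5,fy=5,interpolation=2),4))
c=robot.capture('wrist'); save(c,'w9.png')
print(robot.current_clock())
E
```

```text
14.8083 [ 0.09286591  0.01091456 -1.67401464]
[0.59664318 0.12314908 0.04507771] [ 0.73494454 -0.05498739 -1.05897188] 13.96750640322578
15.5583
```

View pics/s9.png

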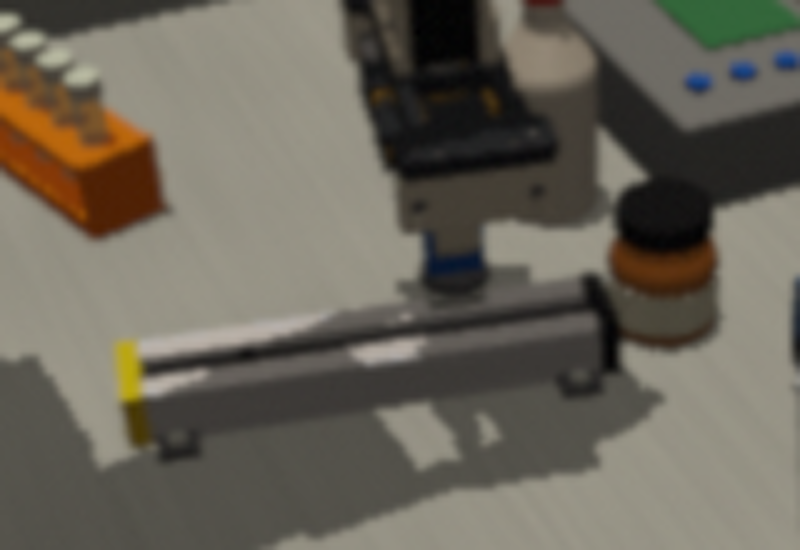

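View pics/w9.png

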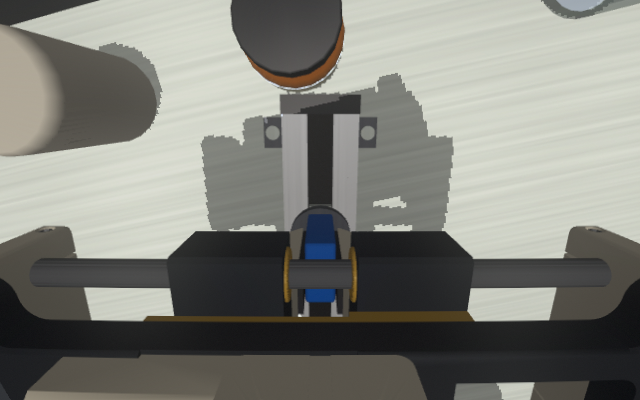

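```bash
python3 - <<'E'
from h import *
x,y=.5964,.1233
r=robot.servo_line([x,y,.019],velocity=.02,contact_N=2.2)
print(r,robot.current_ee_pos(),robot.current_force(),robot.current_ft_torque(),robot.current_clock())
c=robot.capture('side')
cv2.imwrite('pics/s10.png',cv2.cvtColor(cv2.resize(c['frame'][100:210,200:360],None,fx=5,fy=5,interpolation=2),4))
E
```

```text
True [0.59627526 0.123289   0.02061868] [1.55645772 0.4638116  2.15135699] [-0.00461381 -0.01787001  0.10016573] 16.65
```

View pics/s10.png

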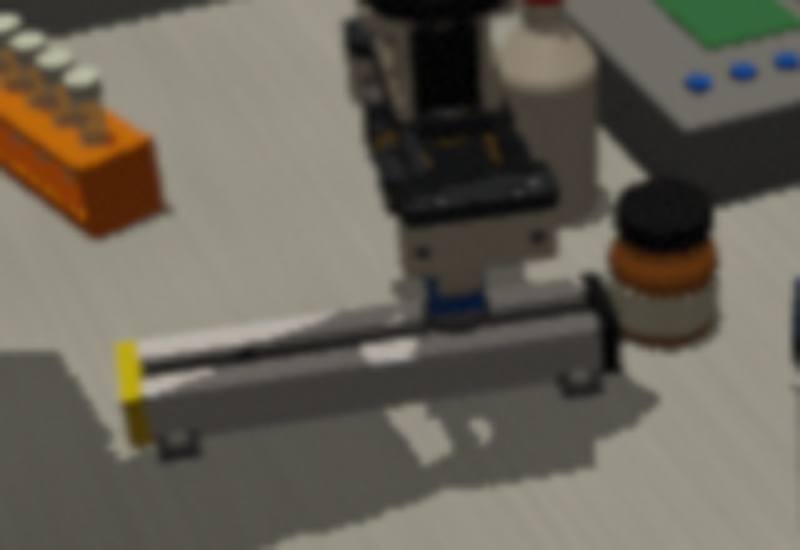

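```bash
cat >> h.py <<'E'
D=np.array([np.cos(np.radians(168)),np.sin(np.radians(168))]); E_=np.array([-D[1],D[0]]); M=np.array([.5495,.1336])
def pt(A,z,b=.0002): return [*(M+D*A+E_*b),z]
def AB():
    p=np.array(robot.current_ee_pos()); return np.round(((p[:2]-M)@D*1e3,(p[:2]-M)@E_*1e3,p[2]*1e3),2)
def FA():
    f=np.array(robot.current_force()); return np.round((f[:2]@D,f[:2]@E_,f[2]),2)
E
python3 - <<'E'
from h import *
z=.0212
print(robot.servo_line(pt(-48,z),velocity=.02),AB(),FA())
print(robot.servo_line(pt(0,z),velocity=.04,contact_N=5),AB(),FA())
print(robot.servo_line(pt(30,z),velocity=.04,contact_N=5),AB(),FA(),robot.current_clock())
E
```

```text
Traceback (most recent call last):
workcell.IKError: the arm cannot follow that straight line within its joint ranges
```

```bash
python3 - <<'E'
from h import *
z=.0212
print(pt(-48,z),AB(),FA(),robot.current_joint_positions(),robot.current_orientation())
print(robot.inverse_kinematics(pt(0,z),q(-102)))
print(robot.inverse_kinematics(pt(30,z),q(-102)))
try: print(robot.servo_line(pt(0,z),velocity=.04,contact_N=5),AB(),FA())
except Exception as e: print(e)
print(robot.current_clock())
E
```

```text
[np.float64(47.50054325288451), np.float64(-9.846356788772594), 0.0212] [-47.86   0.37  20.56] [-2.94 -0.57  2.28] [7.80916971e-02 6.67113291e-01 1.48749266e+00 1.34151720e-05
 9.87716895e-01 1.85834629e+00] [-6.29310188e-01  7.77154137e-01  2.11537619e-04 -2.97623063e-04]
[ 1.02648639e-01  6.01578929e-01  1.62033246e+00 -4.44089210e-16
  9.19681267e-01  1.88288448e+00]
None
False [ 0.24  0.19 21.04] [0.2  0.02 1.78]
18.025
```

```bash
python3 - <<'E'
from h import *
z=.0212
print(robot.servo_line(pt(.030,z),velocity=.04,contact_N=5),AB(),FA(),robot.current_clock())
r=robot.servo_line(pt(.056,z),velocity=.012,contact_N=3)
print(r,AB(),FA(),robot.current_ft_torque(),robot.current_clock())
E
```

```text
False [30.69  0.21 21.02] [ 0.75 -0.06  2.42] 18.925
True [31.12  0.17 21.24] [-0.65  0.4   0.36] [-0.02242702  0.00732516 -0.01044891] 19.5083
```

```bash
python3 - <<'E'
from h import *
z=.0212
robot.wait(.2); print(AB(),FA())
for i in range(3):
    r=robot.servo_line(pt(.056,z),velocity=.012,contact_N=3.5)
    robot.wait(.15); a=AB();f=FA();print(r,a,f,robot.current_clock())
    if r and f[0]<-2.0: break
    if not r: break
E
```

```text
[31.12  0.17 21.05] [-1.66  0.07  1.77]
True [44.42  0.19 21.02] [ 0.51 -0.53  1.3 ] 21.0333
True [44.46  0.17 20.99] [-0.62 -0.46  3.61] 21.5333
True [44.4   0.17 20.99] [ 0.21 -0.17  2.53] 22.0
```

```bash
python3 - <<'E'
from h import *
a0=.0443
for z in (.019,.0175,.0165,.0158,.0152,.0147,.0142,.0138):
    r=robot.servo_line(pt(a0,z),velocity=.008,contact_N=7)
    f=[]
    for _ in range(4): robot.wait(.03); f.append(FA())
    f=np.mean(f,0); print(z,r,AB(),f.round(2),robot.current_clock())
    if f[2]>10 or r: break
E
```

```text
0.019 False [44.41  0.18 18.92] [-0.31 -0.74  1.88] 22.55
0.0175 False [44.37  0.19 17.55] [ 0.93 -0.57  3.77] 23.0167
0.0165 False [44.38  0.21 16.51] [ 1.4  -0.31  4.53] 23.425
0.0158 False [44.33  0.17 16.04] [1.92 0.14 7.22] 23.8083
0.0152 False [44.31  0.18 16.01] [ 3.99  0.79 12.32] 24.1917
```

```bash
python3 - <<'E'
from h import *
a0=.0443
z=.0161
robot.servo_line(pt(a0,z),velocity=.008); robot.wait(.1); print(AB(),FA())
for t in (-97,-90,-80,-65,-50,-35,-20,-12):
    robot.goto(pt(a0,z),q(t)); robot.wait(.05)
    T=robot.current_ft_torque(); o=robot.current_orientation()
    print(t,round(2*np.degrees(np.arctan2(o[1],o[0])),1),AB(),FA(),np.round(T,2),round(robot.current_gripper_width()*92,1),robot.current_clock())
    if abs(T[2])>1.2: print('stop'); break
E
```

```text
[44.36  0.2  16.08] [ 1.   -0.05  4.15]
-97 262.9 [44.08  0.2  16.11] [ 0.28 -1.22  5.06] [0.07 0.31 0.07] 13.9 24.85
-90 269.7 [43.93  0.18 16.21] [0.2  0.24 4.73] [-0.06  0.15  0.03] 14.0 25.15
-80 -80.3 [44.02  0.19 16.16] [-0.05  0.4   4.81] [-0.07  0.01  0.04] 13.9 25.4917
-65 -65.3 [44.18  0.17 16.16] [-0.72  0.48  4.48] [-0.1   0.08  0.02] 13.8 25.9
-50 -50.3 [44.32  0.2  16.09] [-0.32  0.04  3.8 ] [-0.07  0.12  0.05] 14.2 26.3083
-35 -35.3 [44.35  0.22 16.07] [-0.87 -0.53  4.77] [-0.06  0.12  0.06] 14.0 26.7167
-20 -20.3 [44.32  0.2  16.1 ] [-0.52 -0.27  4.77] [-0.11  0.04  0.04] 13.9 27.125
-12 -12.3 [44.3  0.2 16.1] [-0.33  0.31  5.11] [-0.12  0.04  0.02] 14.2 27.4333
```

```bash
python3 - <<'E'
from h import *
a0=.0443
for z in (.0172,.0180,.0184):
    r=robot.servo_line(pt(a0,z),velocity=.008,contact_N=6)
    f=[]
    for _ in range(4): robot.wait(.03); f.append(FA())
    print(z,r,AB(),np.mean(f,0).round(2),robot.current_clock())
c=robot.capture('side')
cv2.imwrite('pics/s11.png',cv2.cvtColor(cv2.resize(c['frame'][100:210,200:360],None,fx=5,fy=5,interpolation=2),4))
E
```

```text
0.0172 False [44.29  0.18 17.2 ] [ 0.3  -0.08  4.11] 27.85
0.018 False [44.3   0.18 17.97] [ 0.19 -0.05  3.36] 28.2333
0.0184 False [44.35  0.23 18.08] [-1.96 -0.78 -2.89] 28.6167
```

View pics/s11.png

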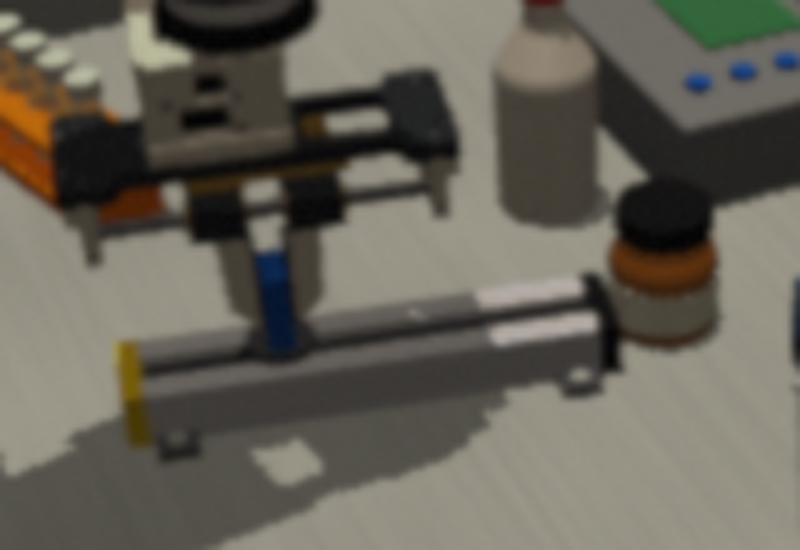

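```bash
python3 - <<'E'
from h import *
a0=.0443
robot.servo_line(pt(a0,.0180),velocity=.008); print(FA())
robot.grip(0.45); print(robot.current_gripper_width()*92,FA())
robot.servo_line(pt(a0,.12),velocity=.08)
robot.goto([.42,-.02,.2],q(-12)); robot.wait(.2)
c=robot.capture('top'); save(c,'t12.png'); ctr=pt(a0,0)
print(np.round(ctr,4),rect(c,ctr,.03,.062,.1),rect(c,(.516,-.229),.06,.018,.034))
s=robot.capture('side'); save(s,'s12.png'); print(rect(s,ctr,.03,.062,.1),robot.current_clock())
E
```

```text
[-0.15 -0.65 -0.54]
41.26317508519928 [ 0.15 -0.12  0.2 ]
[0.5061 0.1426 0.    ] (((512.8275146484375, 155.82948303222656), (0.9657208323478699, 4.876551151275635), 76.08733367919922), 3, np.float64(0.08283691079487931)) (((516.7178344726562, -228.696044921875), (75.3740463256836, 61.06311798095703), 19.25687026977539), 762, np.float64(0.02681004802124331))
(((503.79888916015625, 138.83274841308594), (28.109811782836914, 13.854535102844238), 78.17036437988281), 77, np.float64(0.08071361087597975)) 32.1167
```

View pics/t12.png

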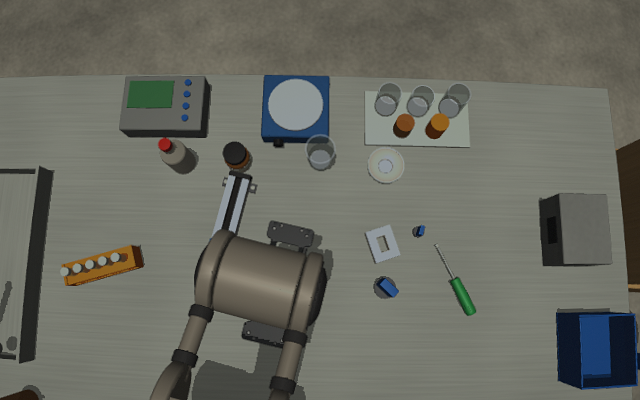

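View pics/s12.png

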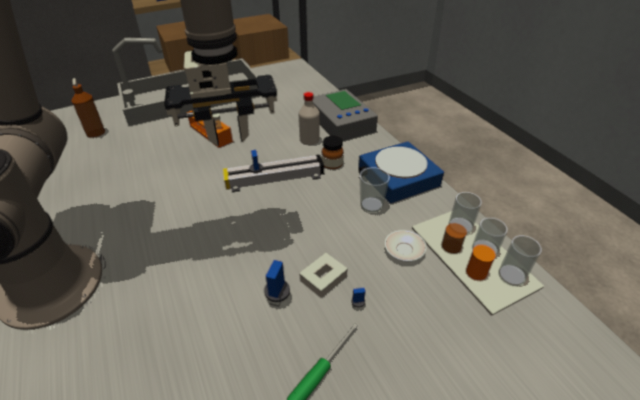

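```bash
python3 -c "
from h import *
robot.hand_in()"
```

```text
the job is handed in; nothing more can be done
```

The middle-sized anchor is locked in the rail, and I handed the job in at about 32 s on the robot's clock. The tool reports no verdict.

**What I did**
- I took the anchor from the parking block and lowered its foot into the slot about 48 mm on the black-end side of the rail's middle.
- I slid it towards the yellow end. It stopped three times at the same place, about 44 mm past the middle, which matches where the key shows in the pictures.
- I pressed it down until the collar met the rail (12 N at most on the wrist), then twisted it 90°. It turned freely.
- I let it rise about 2 mm, let go and moved clear.

**Last checks**
- **Lock:** a light upward pull before letting go was resisted at the clamped height, with the force turning from +3.4 N to −2.9 N.
- **Angle:** in the side camera the released wing stands at 78.2°, with the rail at 168°, so it is square across the slot.
- **Surroundings:** in the pictures the glassware, the screwdriver and the other two anchors look undisturbed.

**What failed or disagreed**
- My first grasp closed above the wing. The side depth image showed the finger tips about 34 mm higher than the reported tool position, so I corrected for that and grasped again. Nothing was touched or moved.
- In the last top picture the arm hid the anchor, so the final pose was checked with the side camera only.
- A unit mistake in one script raised an error before any motion, and one slide stopped early on force noise. Neither disturbed anything.

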